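# Tip a gauge block flat and seat it in the corner stop

### The job

Push over the steel block with the six holes, which stands on its long narrow edge, so that it lies flat on its broad face, and push it snugly into the inside corner of the L-shaped stop: a long side flush against the long leg and an end against the short leg. Only push it; do not pick it up or lift it off the bench. Leave the V-block, the bushing and the ring gauge where they are.

Things in the scene. Friction and masses are not known exactly. Their poses are not given: they have to be found in the camera images.
- block: Loose bare steel block, six holes in its broad faces, 26 x 76 x 51 mm along its x, y, z, 0.6 to 0.9 kg. It starts standing on a 26 x 76 mm narrow side, z up, x pointing within 0.35 rad of the stop's x. Origin: centre of the side underneath at the start. Pushed near its top along x it tips over that way; lying flat its x is vertical (up or down, both are right) and it is 26 mm high.
- block_center (a point): Centre of the block (25.5 mm along the block's z from its origin), with the block's axes. 25.5 mm above the bench while standing, 13 mm when lying flat. It starts 110 to 150 mm in front of the stop's long leg, at y = 70 to 140 mm in the stop's frame.
- corner_stop: L-shaped aluminium stop fixed to the bench, 18 mm high, legs 16 mm thick; screw heads reach 22 mm. Origin: inside corner at bench level, z up. Long leg: inner face in x = 0, along +y to 170 mm, metal on the +x side. Short leg: inner face in y = 0, along -x to 70 mm, metal on the -y side. Seated flat, the block's centre is at x = -25.5, y = +38 mm here, its 76 mm side along y.
- v_block: Bystander: steel V-block, 60 x 50 x 40 mm, loose, beyond the short leg. Origin: centre of its underside.
- bushing: Bystander: flanged bronze-coloured bushing, 39 mm diameter, 34 mm high, loose, standing on the bench on the short leg's side. Origin: centre of its underside.
- ring_gauge: Bystander: steel ring, 60 mm diameter, 18 mm high, loose, lying flat past the free end of the long leg. Origin: centre of its underside.
Mind the look-alikes: they are no part of the job. Leave any turquoise look-alike of the block alone.

How it is judged:
By the outcome, as a careful person would: the job done as asked, in the order asked, and still so for the second after the job is handed in, with the robot touching nothing.
It also fails if it takes over 51 s, if anything falls off the work surface, if the arm or the gripper's body presses on something with over 40 N, if the wrist force passes 120 N, or if a joint passes its speed limit or range.

### The arm

A 6-joint arm with a two-finger parallel gripper is mounted at the origin on the work surface; the furniture and walls round the work are solid. World frame = base frame: x ahead of the robot, y to its left, z up, the work surface at z = 0. Lengths are in mm, angles in rad, forces in N, time in s.
With the tool pointing down it reaches from about 350 to 950 mm from the base axis. Payload 17.4 kg.
Tool frame: the origin (TCP) lies midway between the tips of the shut fingers; the grasp point (between the pads) lies 19 mm behind it; z points along the fingers, y is the line along which they close (so a half turn about z gives the same grasp; the last joint's range is limited). The gripper opens to 93 mm and grips with 3 to 60 N. Pads are 15 mm wide; open, the fingers measure 128 mm over their backs; the gripper's body (75 mm by 188 mm) begins 65 mm behind the grasp point.
Start: joints at [-1.265, 0.116, 1.442, -0, 1.584, -0.038], TCP at [227.511, -635.508, 218.646] pointing down, gripper open.
Joint ranges: [-2.83, 2.83], [-0.83, 2.19], [0.07, 2.5], [-1.14, 4.28], [0.01, 3], [-2.97, 2.97]. Speed limits (rad/s): [1.89, 1.89, 2.22, 3.14, 3.14, 3.14].

### API

Orientations are given as a unit quaternion [x, y, z, w].
In Python, from workcell import get_obs, get_image, job_done gives the robot as it stands.
- The arm moves only by the tool jog_arm, never from a script. Its argument "deltas" is a list of rows, each an object with "dp": the shift along the tool's x, y, z scaled (see below), a list of three; "yaw": the turn about the tool's z scaled (see below); "jaw": the gripper command: -1 is fully open, 1 is shut, values between are in proportion. In form: [{"dp": [dx, dy, dz], "yaw": yaw, "jaw": jaw}, ...]. A call has exactly 5 rows; each row is the pose to reach, as a shift and turn from the pose commanded when the call began, along the tool's axes at that moment; what a row does not reach only later rows make up. The controller multiplies each number of a shift by 0.2 m and each number of a turn by pi/2 rad. A row lasts 1/10 s, in which the tool goes at most 50 mm and 8.59 degrees, less where a joint would pass 70% of its speed; a pose out of reach is approached as far as the arm can. A call with a number of a shift or a turn outside -1 to 1 is refused whole. A call with a gripper value outside its range is refused whole. The fingers move at their own pace and stop on an object; "squeeze" is the grip in N (left out, the last holds). Time passes only in rows, so rows that repeat a pose let the fingers close, or fill a call up. It gives the time, the measured TCP pose, the force, the opening and the grip force at its end, in the units of the state.
- get_obs(): the state, without advancing time (a new reading comes with each control period).
- get_image(name): name is "scene" or "side" or "wrist"; returns a dict with "image" (480x640x3 uint8, red, green, blue), "camera_matrix" (3x3 intrinsics, pixels), "rvec" (rotation vector, rad) and "tvec" (3), from world to camera coordinates, as OpenCV has them. Camera axes: x right, y down, z forward; pixel columns grow to the right and rows downward; lengths in mm; the calibration is good to about 2 mm. A picture is of the moment at which its call begins. There is no depth.
- job_done(): hands the job in; it is judged then, once.
The state is a dict: "clock": time; "joints": joint angles; "qvel": joint speeds; "joint_torque": joint torques, N m; "ee_pos": TCP position; "eef_rot": TCP orientation; "contact_force": force on the tool from outside, world axes, zero at the start; "moment": the same for the moment, N m; "opening": opening from 0.0 (shut) to 1.0 (fully open); "grasp_force": force on a finger pad.
Only numpy, scipy, OpenCV 4.12 (cv2) and the standard library are available. Lean on these libraries where they do the work, as an engineer would, in place of code of your own. Each camera call takes 0.05 s, during which the arm holds its last target. There are 200 camera calls.

## Working session

There is one attempt and no reset: what is moved stays moved. The work goes in short steps, Python scripts to look and compute and a tool call to move; the robot and the scene stay as the last step left them, time stands still between calls to the robot, and variables do not carry over. Pictures are saved under pics/ and viewed, at most 10 in all, crops included, and the job is handed in when it is done.

Besides the shell and the picture viewer there is one more tool, called after "Call:" as name(argument=value, ...) on one line, values as JSON. jog_arm: Moves the arm, as the interface text tells. Shifts and turns lie within -1 to 1; 1 stands for 0.2 m of shift or pi/2 rad of turn. Its arguments: {"type":"object","properties":{"deltas":{"type":"array"},"squeeze":{"type":"number"}},"required":["deltas"]}

```bash
mkdir -p pics; python3 - <<'E'
from workcell import *
import cv2,numpy as np,pickle
o=get_obs();print({k:np.round(o[k],3) for k in('clock','ee_pos','eef_rot','opening','contact_force')})
d={n:get_image(n) for n in('scene','side','wrist')}
pickle.dump(d,open('i0.pkl','wb'))
for n in d:
  cv2.imwrite(f'pics/{n}0.png',d[n]['image'][:,:,::-1])
  R=cv2.Rodrigues(np.array(d[n]['rvec']))[0];print(n,(-R.T@np.ravel(d[n]['tvec'])).round(),d[n]['camera_matrix'][0][0])
E
```

```text
{'clock': np.float64(0.0), 'ee_pos': array([ 227.435, -635.311,  217.917]), 'eef_rot': array([ 0.985,  0.171, -0.   , -0.001]), 'opening': np.float64(1.002), 'contact_force': array([ 0.451, -0.09 ,  0.416])}
scene [ 62. 680. 579.] 555.9871201462382
side [188. 810. 586.] 456.35229752984395
wrist [ 289. -614.  384.] 353.5837913298794
```

View pics/scene0.png

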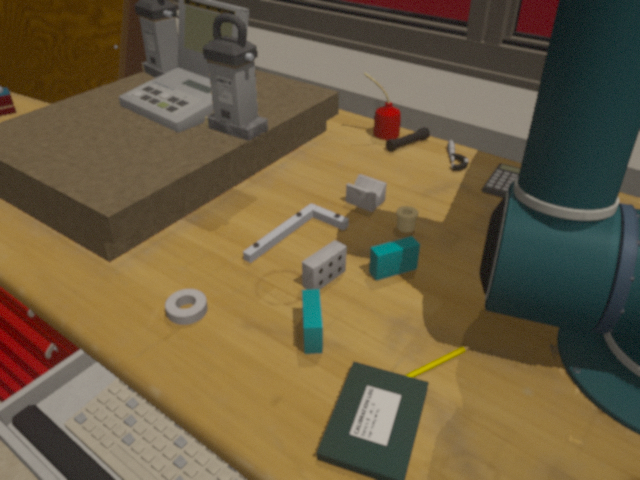

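View pics/side0.png

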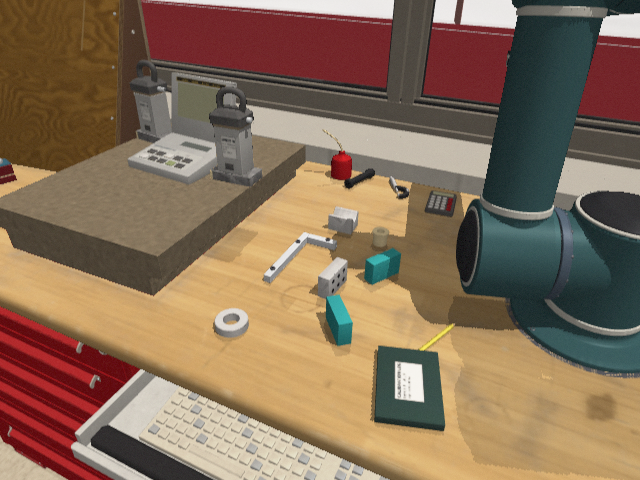

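View pics/wrist0.png

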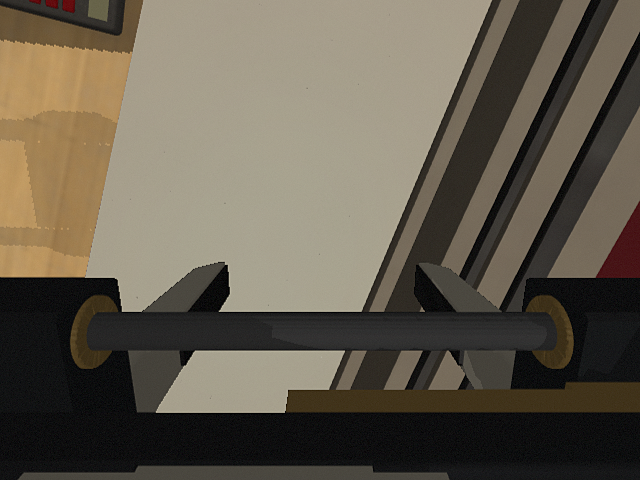

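Scene and side show the L-stop (inner corner near scene (312,212), long leg to (247,255), short leg to (347,222)). The grey block is at about (324,265), with turquoise look-alikes at (395,257) and (312,320). The wrist view doesn't cover the work yet.

```bash
cat > h.py <<'E'
import cv2,numpy as np
def ray(d,uv,z):
    K=np.array(d['camera_matrix']);R=cv2.Rodrigues(np.array(d['rvec'],float))[0];t=np.ravel(d['tvec'])
    p=cv2.undistortPoints(np.array([[uv]],float),K,None).ravel();r=R.T@np.array([*p,1]);c=-R.T@t
    return (c+r*(z-c[2])/r[2])[:2]
def proj(d,P):
    return cv2.projectPoints(np.array([P],float),np.array(d['rvec'],float),np.array(d['tvec'],float),np.array(d['camera_matrix']),None)[0].ravel()
E
python3 - <<'E'
import pickle,cv2
d=pickle.load(open('i0.pkl','rb'))
for n,(x,y) in {'scene':(230,180),'side':(245,200)}.items():
  c=d[n]['image'][y:y+150,x:x+200,::-1]
  cv2.imwrite(f'pics/{n}c.png',cv2.resize(c,None,fx=4,fy=4,interpolation=cv2.INTER_CUBIC))
E
```

```text
(no output)
```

View pics/scenec.png

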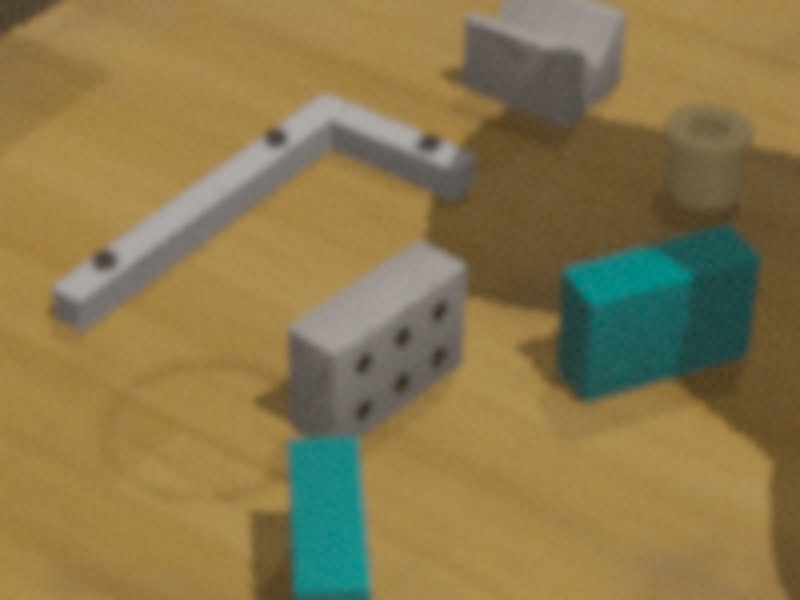

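View pics/sidec.png

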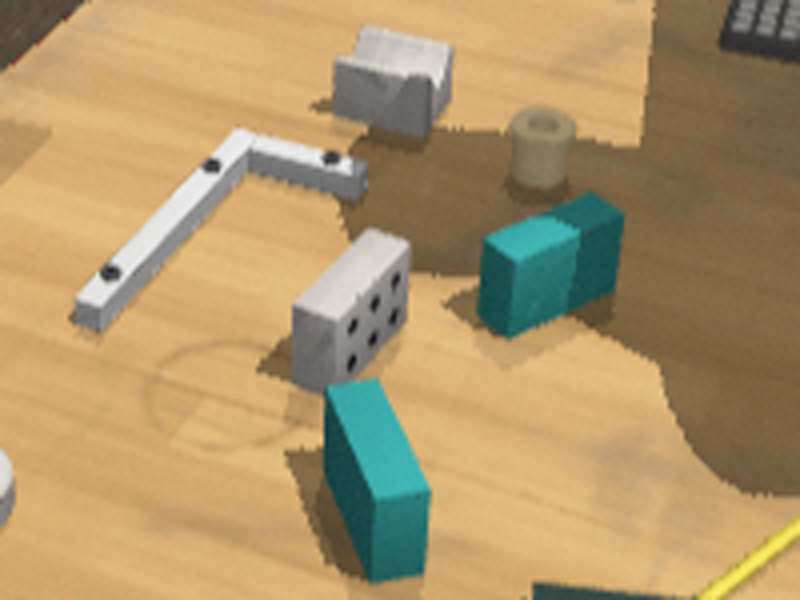

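Crops show: the stop's inner top corner at scene crop (333,122), leg ends at (80,300) and (447,182); block top corners at (425,243), (466,267), (335,348), (290,328). Same features are readable in the side crop.

```bash
python3 - <<'E'
import pickle
from h import *
d=pickle.load(open('i0.pkl','rb'))
F={'scene':((230,180),[(333,124),(80,302),(447,182)],[(425,243),(466,267),(335,350),(290,330)],[(362,570)],(325,440),[(565,270),(590,298),(730,228),(757,258)]),
'side':((245,200),[(250,152),(100,304),(355,173)],[(375,230),(409,242),(329,320),(293,305)],[],(0,0),[(485,240),(517,255),(593,193),(624,213)])}
for n,(o,s,b,_,_,t) in F.items():
  g=lambda L,z:np.array([ray(d[n],(np.array(p)+.5)/4-.5+o,z) for p in L])
  S=g(s,18);B=g(b,51);T=g(t,51)
  print(n,'stop',S.round(),'block',B.round(),B.mean(0).round(1),'T',T.round().tolist())
  yl=S[1]-S[0];xs=S[0]-S[2];print('ang y',np.arctan2(yl[1],yl[0]),np.linalg.norm(yl),'x',np.arctan2(xs[1],xs[0]),np.linalg.norm(xs))
  e=B[3]-B[0]+B[2]-B[1];print('block y ang',np.arctan2(e[1],e[0]),np.linalg.norm(e)/2)
E
```

```text
scene stop [[585.   9.]
 [587. 176.]
 [517.  16.]] block [[472.  95.]
 [450.  98.]
 [460. 170.]
 [481. 171.]] [465.9 133.5] T [[418.0, 76.0], [401.0, 86.0], [380.0, 13.0], [362.0, 24.0]]
ang y 1.5585363811636068 167.11222492753512 x -0.0952574234648548 68.7870211059967
block y ang 1.4477665870225307 74.36597347801134
side stop [[586.  11.]
 [590. 175.]
 [523.   4.]] block [[473.  95.]
 [453.  98.]
 [463. 174.]
 [483. 171.]] [468.1 134.6] T [[419.0, 79.0], [400.0, 84.0], [383.0, 12.0], [362.0, 23.0]]
ang y 1.5464878397931359 163.751949807343 x 0.10598957287886994 63.82934608913668
block y ang 1.4377070238711462 76.89136448177172
```

Call:
jog_arm(deltas=[{"dp": [0.19, -0.09, 0], "yaw": 0.07, "jaw": 0.35}, {"dp": [0.38, -0.18, 0], "yaw": 0.14, "jaw": 0.35}, {"dp": [0.57, -0.27, 0], "yaw": 0.21, "jaw": 0.35}, {"dp": [0.76, -0.36, 0], "yaw": 0.28, "jaw": 0.35}, {"dp": [0.95, -0.45, 0], "yaw": 0.3, "jaw": 0.35}])

```text
clock: 0.65
ee_pos: [376.9, -485.3, 218.5]
eef_rot: [0.998, -0.066, -0.0, -0.0]
contact_force: [0.9, -0.2, -0.1]
opening: 0.619
grasp_force: 0.0
```

```bash
python3 - <<'E'
import pickle
from h import *
d=pickle.load(open('i0.pkl','rb'))
for p in [(325,385),(378,378),(430,487),(375,500)]: print(ray(d['side'],(np.array(p)+.5)/4-.5+(245,200),51).round())
E
```

```text
[445. 219.]
[425. 204.]
[377. 260.]
[395. 278.]
```

Call:
jog_arm(deltas=[{"dp": [-0.012, -0.2, 0], "yaw": 0, "jaw": 0.35}, {"dp": [-0.024, -0.4, 0], "yaw": 0, "jaw": 0.35}, {"dp": [-0.036, -0.6, 0], "yaw": 0, "jaw": 0.35}, {"dp": [-0.048, -0.8, 0], "yaw": 0, "jaw": 0.35}, {"dp": [-0.06, -0.99, 0], "yaw": 0, "jaw": 0.35}])

```text
clock: 1.15
ee_pos: [389.1, -287.1, 218.5]
eef_rot: [0.998, -0.064, -0.0, -0.0]
contact_force: [0.8, 0.0, 0.5]
opening: 0.325
grasp_force: 0.0
```

Call:
jog_arm(deltas=[{"dp": [-0.012, -0.2, 0], "yaw": 0, "jaw": 0.35}, {"dp": [-0.024, -0.4, 0], "yaw": 0, "jaw": 0.35}, {"dp": [-0.036, -0.6, 0], "yaw": 0, "jaw": 0.35}, {"dp": [-0.048, -0.8, 0], "yaw": 0, "jaw": 0.35}, {"dp": [-0.06, -0.99, 0], "yaw": 0, "jaw": 0.35}])

```text
clock: 1.65
ee_pos: [402.2, -89.3, 218.6]
eef_rot: [0.998, -0.064, 0.0, 0.0]
contact_force: [1.2, -0.6, 0.3]
opening: 0.328
grasp_force: 0.0
```

Call:
jog_arm(deltas=[{"dp": [-0.012, -0.2, 0], "yaw": 0, "jaw": 0.35}, {"dp": [-0.024, -0.4, 0], "yaw": 0, "jaw": 0.35}, {"dp": [-0.036, -0.6, 0], "yaw": 0, "jaw": 0.35}, {"dp": [-0.048, -0.8, 0], "yaw": 0, "jaw": 0.35}, {"dp": [-0.06, -0.99, 0], "yaw": 0, "jaw": 0.35}])

```text
clock: 2.15
ee_pos: [415.5, 108.8, 218.7]
eef_rot: [0.998, -0.064, 0.0, -0.0]
contact_force: [0.6, -1.9, 0.5]
opening: 0.325
grasp_force: 0.0
```

Call:
jog_arm(deltas=[{"dp": [-0.017, -0.065, 0.12], "yaw": 0, "jaw": 0.35}, {"dp": [-0.017, -0.13, 0.25], "yaw": 0, "jaw": 0.35}, {"dp": [-0.017, -0.13, 0.37], "yaw": 0, "jaw": 0.35}, {"dp": [-0.017, -0.13, 0.49], "yaw": 0, "jaw": 0.35}, {"dp": [-0.017, -0.13, 0.49], "yaw": 0, "jaw": 0.35}])

```text
clock: 2.65
ee_pos: [414.3, 133.0, 117.7]
eef_rot: [0.998, -0.064, -0.002, 0.001]
contact_force: [-0.1, -1.1, 0.6]
opening: 0.326
grasp_force: 0.0
```

```bash
python3 - <<'E'
from workcell import *
import cv2,pickle
d={'wrist':get_image('wrist')};d['o']=get_obs();pickle.dump(d,open('i1.pkl','wb'))
cv2.imwrite('pics/wrist1.png',d['wrist']['image'][:,:,::-1])
E
```

```text
(no output)
```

View pics/wrist1.png

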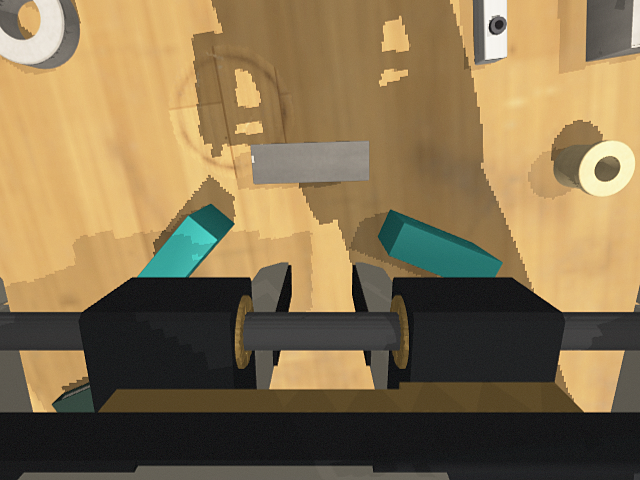

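```bash
python3 - <<'E'
import pickle
from h import *
d=pickle.load(open('i1.pkl','rb'))
B=np.array([ray(d['wrist'],p,51) for p in [(251,144),(368,141),(369,181),(253,185)]]);print(B.round(1),B.mean(0))
e=B[0]-B[1]+B[3]-B[2];print(np.arctan2(e[1],e[0])-np.pi/2)
print([ray(d['wrist'],p,51).round() for p in [(390,210),(378,250),(235,222)]], d['o']['ee_pos'])
E
```

```text
[[485.2 168.7]
 [477.6  94.6]
 [452.3  96.4]
 [459.4 171.9]] [468.6128856  132.89601575]
-0.09764759656268085
[array([431.,  84.]), array([405.,  95.]), array([436., 188.])] [415.1131361  133.10238893 119.83551456]
```

The block's top is at px (251–369, 141–185), with the centre at about (468.5, 133.5) and yaw about -0.11. The fingers are straddle-centred behind it and clear of both turquoise look-alikes.

Call:
jog_arm(deltas=[{"dp": [0, 0, 0.1], "yaw": 0, "jaw": 0.35}, {"dp": [0, 0, 0.2], "yaw": 0, "jaw": 0.35}, {"dp": [0, 0, 0.3], "yaw": 0, "jaw": 0.35}, {"dp": [0.05, 0, 0.38], "yaw": 0, "jaw": 0.35}, {"dp": [0.1, 0, 0.38], "yaw": 0, "jaw": 0.35}])

```text
clock: 3.2
ee_pos: [435.7, 130.5, 44.4]
eef_rot: [0.998, -0.064, -0.0, 0.0]
contact_force: [0.0, 0.3, 0.1]
opening: 0.321
grasp_force: 0.0
```

Call:
jog_arm(deltas=[{"dp": [0.025, 0, 0], "yaw": 0, "jaw": 0.35}, {"dp": [0.05, 0, 0], "yaw": 0, "jaw": 0.35}, {"dp": [0.075, 0, 0], "yaw": 0, "jaw": 0.35}, {"dp": [0.1, 0, 0], "yaw": 0, "jaw": 0.35}, {"dp": [0.12, 0, 0], "yaw": 0, "jaw": 0.35}])

```text
clock: 3.7
ee_pos: [460.0, 127.7, 45.1]
eef_rot: [0.998, -0.064, 0.0, -0.0]
contact_force: [-0.7, -0.3, 0.8]
opening: 0.323
grasp_force: 0.6
```

Call:
jog_arm(deltas=[{"dp": [0.025, 0, 0], "yaw": 0, "jaw": 0.35}, {"dp": [0.05, 0, 0], "yaw": 0, "jaw": 0.35}, {"dp": [0.075, 0, 0], "yaw": 0, "jaw": 0.35}, {"dp": [0.1, 0, 0], "yaw": 0, "jaw": 0.35}, {"dp": [0.12, 0, 0], "yaw": 0, "jaw": 0.35}])

```text
clock: 4.2
ee_pos: [483.6, 124.5, 44.6]
eef_rot: [0.998, -0.064, -0.0, 0.0]
contact_force: [0.9, -0.3, 0.0]
opening: 0.324
grasp_force: 0.0
```

```bash
python3 - <<'E'
from workcell import *
import cv2,pickle
d={'side':get_image('side'),'wrist':get_image('wrist')};d['o']=get_obs();pickle.dump(d,open('i2.pkl','wb'))
a=cv2.resize(d['side']['image'][200:350,245:445],(400,300),interpolation=cv2.INTER_CUBIC)
import numpy as np
cv2.imwrite('pics/c2.png',np.hstack([a,cv2.resize(d['wrist']['image'],(400,300))])[:,:,::-1])
E
```

```text
(no output)
```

View pics/c2.png

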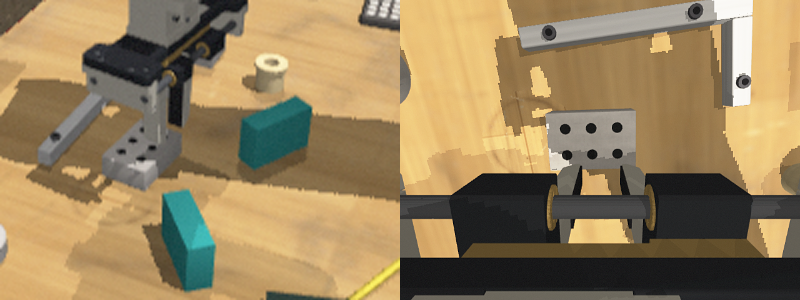

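Block has toppled and lies flat: its top is at wrist (composite) (546–636, 110–168). The stop's long leg is ahead, and the short leg is on the right.

```bash
python3 - <<'E'
import pickle
from h import *
d=pickle.load(open('i2.pkl','rb'))
w=d['wrist'];print(d['o']['ee_pos'])
f=lambda L,z:[ray(w,(1.6*(x-400),1.6*y),z).round(1).tolist() for x,y in L]
print('block',f([(546,112),(634,109),(636,166)],26));print('stop long inner',f([(524,53),(714,24)],18),'short inner',f([(722,30),(722,105)],18),f([(722,105)],0))
E
```

```text
[483.62638917 124.50834681  44.59590068]
block [[537.6, 163.1], [530.8, 90.6], [481.1, 93.4]]
stop long inner [[586.3, 174.0], [588.2, 20.7]] short inner [[583.0, 14.4], [523.8, 14.3]] [[521.4, 4.8]]
```

Call:
jog_arm(deltas=[{"dp": [-0.08, 0, 0], "yaw": 0, "jaw": 0.35}, {"dp": [-0.15, -0.01, 0], "yaw": -0.04, "jaw": 0.35}, {"dp": [-0.15, -0.01, 0.06], "yaw": -0.08, "jaw": 0.35}, {"dp": [-0.15, -0.01, 0.12], "yaw": -0.08, "jaw": 0.35}, {"dp": [-0.15, -0.01, 0.175], "yaw": -0.08, "jaw": 0.35}])

```text
clock: 4.8
ee_pos: [453.6, 130.4, 8.8]
eef_rot: [1.0, -0.002, -0.0, 0.0]
contact_force: [-0.4, 1.2, -0.1]
opening: 0.33
grasp_force: 0.0
```

Call:
jog_arm(deltas=[{"dp": [0.05, 0, 0], "yaw": 0, "jaw": 0.35}, {"dp": [0.1, 0, 0], "yaw": 0, "jaw": 0.35}, {"dp": [0.14, 0, 0], "yaw": 0, "jaw": 0.35}, {"dp": [0.18, 0, 0], "yaw": 0, "jaw": 0.35}, {"dp": [0.22, 0, 0], "yaw": 0, "jaw": 0.35}])

```text
clock: 5.3
ee_pos: [498.5, 130.3, 9.8]
eef_rot: [1.0, -0.001, -0.0, -0.0]
contact_force: [-5.2, -0.1, 2.2]
opening: 0.326
grasp_force: 2.4
```

Call:
jog_arm(deltas=[{"dp": [0.03, 0, 0], "yaw": 0, "jaw": 0.35}, {"dp": [0.06, 0, 0], "yaw": 0, "jaw": 0.35}, {"dp": [0.09, 0, 0], "yaw": 0, "jaw": 0.35}, {"dp": [0.11, 0, 0], "yaw": 0, "jaw": 0.35}, {"dp": [0.125, 0, 0], "yaw": 0, "jaw": 0.35}])

```text
clock: 5.8
ee_pos: [523.0, 130.3, 9.8]
eef_rot: [1.0, -0.001, -0.0, -0.0]
contact_force: [-6.4, -0.5, 3.7]
opening: 0.325
grasp_force: 2.8
```

Call:
jog_arm(deltas=[{"dp": [0.005, 0, 0], "yaw": 0, "jaw": 0.35}, {"dp": [0.01, 0, 0], "yaw": 0, "jaw": 0.35}, {"dp": [0.015, 0, 0], "yaw": 0, "jaw": 0.35}, {"dp": [0.02, 0, 0], "yaw": 0, "jaw": 0.35}, {"dp": [0.02, 0, 0], "yaw": 0, "jaw": 0.35}])

```text
clock: 6.3
ee_pos: [526.9, 130.3, 9.8]
eef_rot: [1.0, -0.001, 0.0, -0.0]
contact_force: [-4.0, -0.4, 2.2]
opening: 0.327
grasp_force: 1.8
```

Call:
jog_arm(deltas=[{"dp": [0.005, 0, 0], "yaw": 0, "jaw": 0.35}, {"dp": [0.01, 0, 0], "yaw": 0, "jaw": 0.35}, {"dp": [0.015, 0, 0], "yaw": 0, "jaw": 0.35}, {"dp": [0.015, 0, 0], "yaw": 0, "jaw": 0.35}, {"dp": [0.015, 0, 0], "yaw": 0, "jaw": 0.35}])

```text
clock: 6.8
ee_pos: [529.8, 130.3, 9.8]
eef_rot: [1.0, -0.001, 0.0, -0.0]
contact_force: [-3.6, 0.2, 2.1]
opening: 0.324
grasp_force: 1.8
```

Call:
jog_arm(deltas=[{"dp": [0.004, 0, 0], "yaw": 0, "jaw": 0.35}, {"dp": [0.008, 0, 0], "yaw": 0, "jaw": 0.35}, {"dp": [0.012, 0, 0], "yaw": 0, "jaw": 0.35}, {"dp": [0.015, 0, 0], "yaw": 0, "jaw": 0.35}, {"dp": [0.015, 0, 0], "yaw": 0, "jaw": 0.35}])

```text
clock: 7.3
ee_pos: [530.3, 130.2, 9.8]
eef_rot: [1.0, -0.001, -0.003, 0.0]
contact_force: [-31.2, -3.0, 22.4]
opening: 0.323
grasp_force: 15.6
```

Block is pressed flush to the long leg (31 N reaction). Now back off, lift clear, and go round to its +y end, turning a quarter so the flat finger sides push.

Call:
jog_arm(deltas=[{"dp": [-0.05, 0, 0], "yaw": 0, "jaw": 0.35}, {"dp": [-0.1, 0, 0], "yaw": 0, "jaw": 0.6}, {"dp": [-0.1, 0, -0.1], "yaw": 0, "jaw": 1}, {"dp": [-0.1, 0, -0.2], "yaw": 0, "jaw": 1}, {"dp": [-0.1, 0, -0.3], "yaw": 0, "jaw": 1}])

```text
clock: 7.8
ee_pos: [512.5, 130.2, 70.4]
eef_rot: [1.0, -0.001, 0.0, -0.0]
contact_force: [0.4, -0.0, -0.3]
opening: 0.031
grasp_force: 0.0
```

Call:
jog_arm(deltas=[{"dp": [0, -0.1, 0], "yaw": -0.09, "jaw": 1}, {"dp": [0.06, -0.2, 0], "yaw": -0.18, "jaw": 1}, {"dp": [0.12, -0.3, 0], "yaw": -0.27, "jaw": 1}, {"dp": [0.18, -0.33, 0], "yaw": -0.36, "jaw": 1}, {"dp": [0.24, -0.33, 0], "yaw": -0.45, "jaw": 1}])

```text
clock: 8.3
ee_pos: [561.1, 197.2, 69.6]
eef_rot: [0.937, 0.349, 0.0, 0.0]
contact_force: [0.3, -0.5, 1.1]
opening: 0.008
grasp_force: 0.0
```

Call:
jog_arm(deltas=[{"dp": [0, 0, 0], "yaw": -0.09, "jaw": 1}, {"dp": [0, 0, 0], "yaw": -0.18, "jaw": 1}, {"dp": [0, 0, 0], "yaw": -0.27, "jaw": 1}, {"dp": [0, 0, 0], "yaw": -0.36, "jaw": 1}, {"dp": [0, 0, 0], "yaw": -0.45, "jaw": 1}])

```text
clock: 8.8
ee_pos: [560.7, 196.2, 69.6]
eef_rot: [0.759, 0.651, 0.0, 0.0]
contact_force: [-0.0, 0.5, -0.4]
opening: 0.007
grasp_force: 0.0
```

```bash
python3 - <<'E'
from workcell import *
import cv2,pickle,numpy as np
d={'side':get_image('side'),'scene':get_image('scene')};d['o']=get_obs();pickle.dump(d,open('i3.pkl','wb'))
from scipy.spatial.transform import Rotation as R
print(d['o']['ee_pos'].round(1) if hasattr(d['o']['ee_pos'],'round') else d['o']['ee_pos'],R.from_quat(d['o']['eef_rot']).as_matrix()[:,0].round(3))
f=lambda i:cv2.resize(d[i]['image'][200:320,245:405],(400,300),interpolation=cv2.INTER_CUBIC)
g=cv2.resize(d['scene']['image'][180:300,230:390],(400,300),interpolation=cv2.INTER_CUBIC)
cv2.imwrite('pics/c3.png',np.hstack([f('side'),g])[:,:,::-1])
E
```

```text
[560.7 196.2  69.7] [0.156 0.988 0.   ]
```

View pics/c3.png

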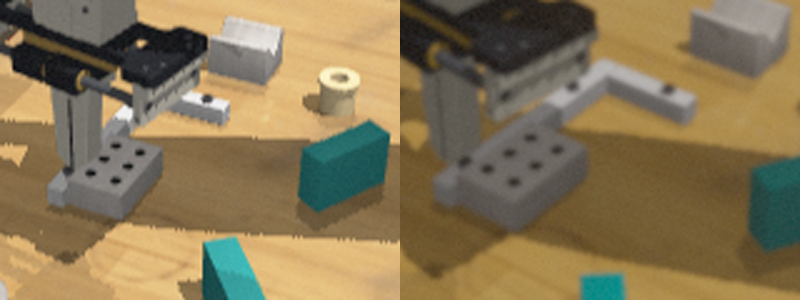

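Block lies flat with its long side against the long leg, near that leg's free end. The fingers are beyond its +y end. Next: finish the turn and descend.

Call:
jog_arm(deltas=[{"dp": [0, 0, 0.05], "yaw": -0.05, "jaw": 1}, {"dp": [0, 0, 0.1], "yaw": -0.1, "jaw": 1}, {"dp": [0, 0, 0.17], "yaw": -0.1, "jaw": 1}, {"dp": [0, 0, 0.24], "yaw": -0.1, "jaw": 1}, {"dp": [0, 0, 0.295], "yaw": -0.1, "jaw": 1}])

```text
clock: 9.4
ee_pos: [560.5, 196.1, 9.1]
eef_rot: [0.709, 0.705, -0.0, -0.0]
contact_force: [0.6, -0.3, -0.5]
opening: 0.008
grasp_force: 0.0
```

Call:
jog_arm(deltas=[{"dp": [-0.05, 0, 0], "yaw": 0, "jaw": 1}, {"dp": [-0.1, 0, 0], "yaw": 0, "jaw": 1}, {"dp": [-0.15, 0, 0], "yaw": 0, "jaw": 1}, {"dp": [-0.19, 0, 0], "yaw": 0, "jaw": 1}, {"dp": [-0.23, 0, 0], "yaw": 0, "jaw": 1}])

```text
clock: 9.9
ee_pos: [561.0, 149.4, 11.2]
eef_rot: [0.708, 0.706, 0.0, 0.0]
contact_force: [-0.1, 3.3, -0.6]
opening: 0.008
grasp_force: 1.8
```

Call:
jog_arm(deltas=[{"dp": [-0.04, 0, 0], "yaw": 0, "jaw": 1}, {"dp": [-0.08, 0, 0], "yaw": 0, "jaw": 1}, {"dp": [-0.12, 0, 0], "yaw": 0, "jaw": 1}, {"dp": [-0.16, 0, 0], "yaw": 0, "jaw": 1}, {"dp": [-0.2, 0, 0], "yaw": 0, "jaw": 1}])

```text
clock: 10.4
ee_pos: [561.0, 109.8, 11.2]
eef_rot: [0.708, 0.706, 0.0, 0.0]
contact_force: [0.1, 5.6, 2.7]
opening: 0.005
grasp_force: 2.7
```

Call:
jog_arm(deltas=[{"dp": [-0.015, 0, 0], "yaw": 0, "jaw": 1}, {"dp": [-0.03, 0, 0], "yaw": 0, "jaw": 1}, {"dp": [-0.04, 0, 0], "yaw": 0, "jaw": 1}, {"dp": [-0.05, 0, 0], "yaw": 0, "jaw": 1}, {"dp": [-0.055, 0, 0], "yaw": 0, "jaw": 1}])

```text
clock: 10.9
ee_pos: [561.0, 99.3, 11.1]
eef_rot: [0.708, 0.706, 0.0, 0.0]
contact_force: [-0.2, 5.6, 4.9]
opening: 0.006
grasp_force: 2.9
```

Call:
jog_arm(deltas=[{"dp": [-0.004, 0, 0], "yaw": 0, "jaw": 1}, {"dp": [-0.008, 0, 0], "yaw": 0, "jaw": 1}, {"dp": [-0.012, 0, 0], "yaw": 0, "jaw": 1}, {"dp": [-0.015, 0, 0], "yaw": 0, "jaw": 1}, {"dp": [-0.015, 0, 0], "yaw": 0, "jaw": 1}])

```text
clock: 11.4
ee_pos: [561.0, 96.3, 11.1]
eef_rot: [0.708, 0.707, 0.0, 0.0]
contact_force: [0.0, 6.0, 4.0]
opening: 0.01
grasp_force: 2.5
```

Call:
jog_arm(deltas=[{"dp": [-0.004, 0, 0], "yaw": 0, "jaw": 1}, {"dp": [-0.008, 0, 0], "yaw": 0, "jaw": 1}, {"dp": [-0.012, 0, 0], "yaw": 0, "jaw": 1}, {"dp": [-0.015, 0, 0], "yaw": 0, "jaw": 1}, {"dp": [-0.015, 0, 0], "yaw": 0, "jaw": 1}])

```text
clock: 11.9
ee_pos: [560.9, 93.3, 11.1]
eef_rot: [0.708, 0.706, 0.0, 0.0]
contact_force: [0.6, 4.2, 3.5]
opening: 0.004
grasp_force: 2.5
```

Call:
jog_arm(deltas=[{"dp": [-0.004, 0, 0], "yaw": 0, "jaw": 1}, {"dp": [-0.008, 0, 0], "yaw": 0, "jaw": 1}, {"dp": [-0.012, 0, 0], "yaw": 0, "jaw": 1}, {"dp": [-0.015, 0, 0], "yaw": 0, "jaw": 1}, {"dp": [-0.015, 0, 0], "yaw": 0, "jaw": 1}])

```text
clock: 12.4
ee_pos: [560.8, 91.3, 11.1]
eef_rot: [0.708, 0.707, 0.001, -0.001]
contact_force: [-0.8, 14.0, 3.8]
opening: 0.008
grasp_force: 7.0
```

Call:
jog_arm(deltas=[{"dp": [-0.003, 0, 0], "yaw": 0, "jaw": 1}, {"dp": [-0.006, 0, 0], "yaw": 0, "jaw": 1}, {"dp": [-0.009, 0, 0], "yaw": 0, "jaw": 1}, {"dp": [-0.009, 0, 0], "yaw": 0, "jaw": 1}, {"dp": [-0.009, 0, 0], "yaw": 0, "jaw": 1}])

```text
clock: 12.9
ee_pos: [560.6, 91.2, 11.1]
eef_rot: [0.708, 0.707, 0.002, -0.002]
contact_force: [-1.6, 28.8, 4.6]
opening: 0.008
grasp_force: 13.9
```

Call:
jog_arm(deltas=[{"dp": [0.05, 0, 0], "yaw": 0, "jaw": 1}, {"dp": [0.08, 0, 0], "yaw": 0, "jaw": 1}, {"dp": [0.08, 0, -0.1], "yaw": 0, "jaw": 1}, {"dp": [0.08, 0, -0.2], "yaw": 0, "jaw": 1}, {"dp": [0.08, 0, -0.3], "yaw": 0, "jaw": 1}])

```text
clock: 13.4
ee_pos: [560.5, 104.1, 71.1]
eef_rot: [0.708, 0.706, -0.001, 0.0]
contact_force: [-0.1, 0.2, 0.2]
opening: 0.005
grasp_force: 0.0
```

Call:
jog_arm(deltas=[{"dp": [-0.05, -0.1, 0], "yaw": 0.09, "jaw": 0.35}, {"dp": [-0.1, -0.2, 0], "yaw": 0.18, "jaw": 0.35}, {"dp": [-0.17, -0.3, 0], "yaw": 0.27, "jaw": 0.35}, {"dp": [-0.23, -0.32, 0], "yaw": 0.36, "jaw": 0.35}, {"dp": [-0.28, -0.32, 0], "yaw": 0.45, "jaw": 0.35}])

```text
clock: 13.9
ee_pos: [495.9, 47.7, 70.7]
eef_rot: [0.91, 0.415, -0.0, 0.0]
contact_force: [-0.8, -0.6, 1.1]
opening: 0.319
grasp_force: 0.0
```

Call:
jog_arm(deltas=[{"dp": [0, 0, 0], "yaw": 0.09, "jaw": 0.35}, {"dp": [0, 0, 0], "yaw": 0.18, "jaw": 0.35}, {"dp": [0, 0, 0], "yaw": 0.27, "jaw": 0.35}, {"dp": [0, 0, 0], "yaw": 0.36, "jaw": 0.35}, {"dp": [0, 0, 0], "yaw": 0.45, "jaw": 0.35}])

```text
clock: 14.4
ee_pos: [496.5, 48.2, 70.5]
eef_rot: [0.997, 0.075, -0.0, 0.0]
contact_force: [-0.5, 0.7, 0.2]
opening: 0.324
grasp_force: 0.0
```

Call:
jog_arm(deltas=[{"dp": [0, 0, 0], "yaw": 0.05, "jaw": 0.35}, {"dp": [0, 0, 0], "yaw": 0.1, "jaw": 0.35}, {"dp": [0, 0, 0], "yaw": 0.1, "jaw": 0.35}, {"dp": [0, 0, 0], "yaw": 0.1, "jaw": 0.35}, {"dp": [0, 0, 0], "yaw": 0.1, "jaw": 0.35}])

```text
clock: 14.9
ee_pos: [496.5, 48.4, 70.6]
eef_rot: [1.0, 0.0, -0.0, 0.0]
contact_force: [0.6, 0.1, -0.8]
opening: 0.325
grasp_force: 0.0
```

```bash
python3 - <<'E'
from workcell import *
import cv2,pickle,numpy as np
d={'wrist':get_image('wrist'),'side':get_image('side')};d['o']=get_obs();pickle.dump(d,open('i4.pkl','wb'))
print(d['o']['ee_pos'])
cv2.imwrite('pics/w4.png',d['wrist']['image'][:,:,::-1])
E
```

```text
[496.55772616  48.47768757  70.61216168]
```

View pics/w4.png

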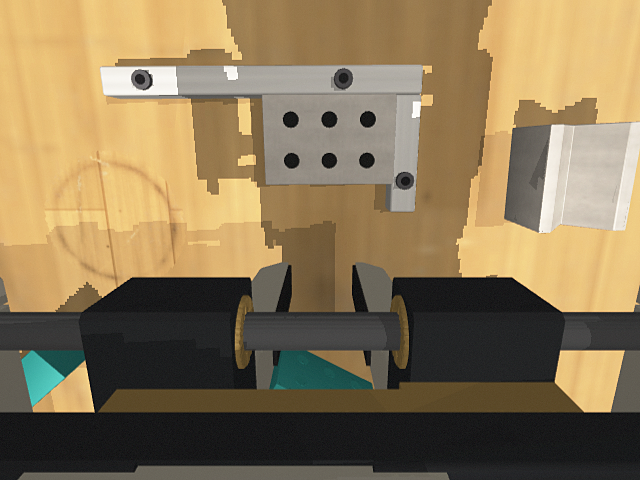

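Block sits flat in the corner, top face px (263–395, 95–184), touching both legs. One gentle confirming press on the long side.

Call:
jog_arm(deltas=[{"dp": [0.02, -0.02, 0.08], "yaw": 0, "jaw": 0.35}, {"dp": [0.04, -0.02, 0.16], "yaw": 0, "jaw": 0.35}, {"dp": [0.04, -0.02, 0.24], "yaw": 0, "jaw": 0.35}, {"dp": [0.04, -0.02, 0.3], "yaw": 0, "jaw": 0.35}, {"dp": [0.08, -0.02, 0.3], "yaw": 0, "jaw": 0.35}])

```text
clock: 15.5
ee_pos: [511.3, 52.4, 8.8]
eef_rot: [1.0, -0.001, -0.001, 0.0]
contact_force: [-0.3, -0.4, 0.4]
opening: 0.321
grasp_force: 0.0
```

Call:
jog_arm(deltas=[{"dp": [0.03, 0, 0], "yaw": 0, "jaw": 0.35}, {"dp": [0.06, 0, 0], "yaw": 0, "jaw": 0.35}, {"dp": [0.075, 0, 0], "yaw": 0, "jaw": 0.35}, {"dp": [0.085, 0, 0], "yaw": 0, "jaw": 0.35}, {"dp": [0.095, 0, 0], "yaw": 0, "jaw": 0.35}])

```text
clock: 16.0
ee_pos: [530.7, 52.5, 10.8]
eef_rot: [1.0, -0.001, -0.001, -0.0]
contact_force: [-24.7, 1.2, 18.2]
opening: 0.322
grasp_force: 12.4
```

Call:
jog_arm(deltas=[{"dp": [-0.06, 0, 0], "yaw": 0, "jaw": 0.35}, {"dp": [-0.15, 0, 0], "yaw": 0, "jaw": 0.35}, {"dp": [-0.18, 0, -0.1], "yaw": 0, "jaw": 0.35}, {"dp": [-0.18, 0, -0.25], "yaw": 0, "jaw": 0.35}, {"dp": [-0.18, 0, -0.4], "yaw": 0, "jaw": 0.35}])

```text
clock: 16.5
ee_pos: [494.8, 52.5, 91.6]
eef_rot: [1.0, -0.001, -0.0, 0.0]
contact_force: [0.3, 0.3, 0.7]
opening: 0.326
grasp_force: 0.0
```

```bash
python3 - <<'E'
from workcell import *
import cv2,numpy as np
from h import *
w=get_image('wrist');o=get_obs();print(o['ee_pos'])
c=proj(w,(562,45,26));x,y=(int(max(c[0]-133,0)),int(max(c[1]-100,0)));print(x,y)
cv2.imwrite('pics/w5.png',cv2.resize(w['image'][y:y+200,x:x+266],None,fx=3,fy=3,interpolation=cv2.INTER_CUBIC)[:,:,::-1])
E
```

```text
[496.90377     52.63608817  97.03162081]
199 42
```

View pics/w5.png

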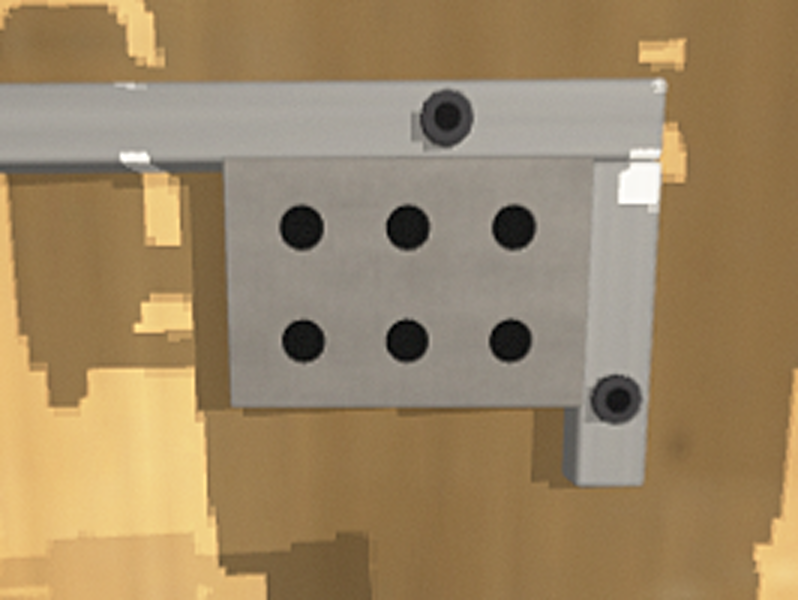

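The crop shows the block flat, with its top edge flush on the long leg (row 157) and its right end tight on the short leg (column 590). No gap is visible and the gripper is clear.

```bash
python3 -c "
from workcell import *
print(job_done())"
```

```text
the job is handed in; nothing more can be done
None
```

The block was pushed over flat and is seated in the stop's inside corner, with one long side flush on the long leg and one end tight on the short leg. The V-block, bushing, ring gauge and turquoise look-alikes were not touched, and I handed the job in at about 17 s.

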